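# Count along the dish rack's rail and push the dish into the third gap

## Task

Starting from the red end of the white dish rack, count the gaps with a fingertip along the rail at its back: press down the blue key over the first gap, then the second, then the third, and leave the fourth key alone. Then push the petri dish that lies in front of the rack along the worktop into that third gap, flat and fully home against the back stop; do not lift it, and leave the dish already stored in the rack and the two vials standing beside it where they are.

Things in the scene. Friction and masses are not known exactly. Their poses are not given: they have to be found in the camera images.
- dish: The petri dish to be pushed: round, clear rim with pink filling, 60 mm across, 17 mm high, about 30 g, loose, lying flat on the worktop in front of the rack. Its wall is 56 mm across up to 10 mm height, the lid (top 2 mm) 60 mm across. Origin: centre of its underside.
- rack: White dish rack, fixed, no floor: four gaps in a row along its y, open at the front (-x, robot side) and top. Dividers 4 mm thick, 24 mm high at y = -144, -72, 0, 72, 144 mm, from x = -42 mm (rounded front) to the back stop (front face x = +30 mm, 30 mm high). Steel rail, top at 44 mm, over the back stop. Origin: on the worktop, middle of the gaps; +x to the back stop, +y left seen from the front.
- gap_a (a point): Point on the worktop in a gap of the rack (the gap at the rack's +y end), where the centre of a dish's underside lies when the dish is fully home; at rack x = 0, rack y = +108 mm. The gap is 68 mm wide.
- gap_b (a point): Point on the worktop in a gap of the rack (second from the +y end), where the centre of a dish's underside lies when the dish is fully home; at rack x = 0, rack y = +36 mm. The gap is 68 mm wide.
- gap_c (a point): Point on the worktop in a gap of the rack (third from the +y end), where the centre of a dish's underside lies when the dish is fully home; at rack x = 0, rack y = -36 mm. The gap is 68 mm wide.
- gap_d (a point): Point on the worktop in a gap of the rack (the gap at the rack's -y end), where the centre of a dish's underside lies when the dish is fully home; at rack x = 0, rack y = -108 mm. The gap is 68 mm wide.
- key_a_top (a point): Top of the blue sprung key on the rail over gap_a: middle of its upper line, 50 mm above the worktop when not pressed, at rack x = +32 mm. The key is a round sleeve 12 mm thick and 44 mm long along rack y with rounded ends; 28 mm of thinner bare rail lies between neighbouring keys.
- key_a (a joint): How far the blue key over gap_a is pressed straight down, m: 0 up, 0.004 fully down; a spring (about 1.5 N per mm, 0.75 N to start) brings it back up. It counts as pressed beyond 0.0008.
- key_b_top (a point): Top of the blue sprung key on the rail over gap_b: middle of its upper line, 50 mm above the worktop when not pressed, at rack x = +32 mm. The key is a round sleeve 12 mm thick and 44 mm long along rack y with rounded ends; 28 mm of thinner bare rail lies between neighbouring keys.
- key_b (a joint): How far the blue key over gap_b is pressed straight down, m: 0 up, 0.004 fully down; a spring (about 1.5 N per mm, 0.75 N to start) brings it back up. It counts as pressed beyond 0.0008.
- key_c_top (a point): Top of the blue sprung key on the rail over gap_c: middle of its upper line, 50 mm above the worktop when not pressed, at rack x = +32 mm. The key is a round sleeve 12 mm thick and 44 mm long along rack y with rounded ends; 28 mm of thinner bare rail lies between neighbouring keys.
- key_c (a joint): How far the blue key over gap_c is pressed straight down, m: 0 up, 0.004 fully down; a spring (about 1.5 N per mm, 0.75 N to start) brings it back up. It counts as pressed beyond 0.0008.
- key_d_top (a point): Top of the blue sprung key on the rail over gap_d: middle of its upper line, 50 mm above the worktop when not pressed, at rack x = +32 mm. The key is a round sleeve 12 mm thick and 44 mm long along rack y with rounded ends; 28 mm of thinner bare rail lies between neighbouring keys.
- key_d (a joint): How far the blue key over gap_d is pressed straight down, m: 0 up, 0.004 fully down; a spring (about 1.5 N per mm, 0.75 N to start) brings it back up. It counts as pressed beyond 0.0008.
- red_end: Red upright end block, 60 x 14 x 56 mm (x, y, z), fixed at one end of the rack, at rack y = +154 or -154 mm: it marks the end where counting starts (the gap next to it is the first). Origin: centre of its underside.
- grey_end: Grey end block of the same shape at the other end of the rack. Origin: centre of its underside.
- stored_dish: A second petri dish of the same kind, already standing in gap_a (the gap at the rack's +y end); loose, to be left alone. Origin: centre of its underside.
- vial_blue_cap: Small loose vial with a blue cap, 21 mm across, 48 mm high, standing beside one end of the rack; to be left alone. Origin: centre of its underside.
- vial_green_cap: Small loose vial with a green cap, 21 mm across, 48 mm high, standing beside the other end of the rack; to be left alone. Origin: centre of its underside.
Things that resemble listed ones, but are neither listed nor needed, are in the scene too. What is shaped like the dish but purple or turquoise is not meant.

How it is judged:
By the outcome, as a careful person would: the job done as asked, in the order asked, and still so for the second after the job is handed in, with the robot touching nothing.
It also fails if it takes over 51 s, if anything falls off the work surface, if the arm or the gripper's body presses on something with over 40 N, if the wrist force passes 120 N, or if a joint passes its speed limit or range.

## Robot

A 6-joint arm with a two-finger parallel gripper is mounted at the origin on a cart in front of the work surface, level with it; the furniture and walls round the work are solid. World frame = base frame: x ahead of the robot, y to its left, z up, the work surface at z = 0. Lengths are in m, angles in rad, forces in N, time in s.
With the tool pointing down it reaches from about 0.225 to 0.875 m from the base axis. Payload 3.4 kg.
Tool frame: the origin (TCP) lies at the very end of the fingers, on their centre line; the grasp point (between the pads) lies 19 mm behind it (manip.pinch_z is the distance from the TCP to the grasp point, in m); z points along the fingers, y is the line along which they close (so a half turn about z gives the same grasp; the last joint's range is limited). The gripper opens to 85 mm and grips with 20 to 120 N. Pads are 22 mm wide; open, the fingers measure 114 mm over their backs; the gripper's body (76 mm by 85 mm) begins 54 mm behind the grasp point. The pads swing forward as they close: fully open they stand 13 mm farther back than shut.
Start: joints at [-1.231, 0.276, 1.505, -0, 1.361, -0.121], TCP at [0.256, -0.515, 0.231] pointing down, gripper open.
Joint ranges: [-2.89, 2.89], [-0.75, 2.08], [0.22, 2.7], [-1.18, 4.32], [0.11, 2.71], [-2.7, 2.7]. Speed limits (rad/s): [2.57, 2.57, 3.14, 3.14, 3.14, 3.14].

## Interface

Orientations are given as a unit quaternion [w, x, y, z].
In Python, from rig import manip gives the robot as it stands. The module is installed in compiled form; this text tells all that it offers.
- The arm moves only by the shell command python3 -m jog 'ROWS' [FORCE]. ROWS is JSON, a list of rows, each an object of numbers: "dx", "dy", "dz": the shift along the tool's x, y, z each as a share of 25 cm, from -1 to 1; "ax", "ay", "az": the turn, a rotation vector about the tool's x, y, z each as a share of 90 degrees, from -1 to 1; "grip": the opening, from -1 (shut) to 1 (fully open), so that 0 is half open. A call has 1 to 5 rows; each row is the pose to reach, as a shift and turn from the pose commanded when the call began, along the tool's axes at that moment; what a row does not reach only later rows make up. A row lasts 1/12 s, in which the tool goes at most 41.7 mm and 7.16 degrees, less where a joint would pass 70% of its speed; a pose out of reach is approached as far as the arm can. A call with a number of a shift or a turn outside -1 to 1 is refused whole. A call with a gripper value outside its range is refused whole. The fingers move at their own pace and stop on an object; FORCE is the grip in N (left out, the last holds). Time passes only in rows, so rows that repeat a pose let the fingers close. It gives the time, the measured TCP pose, the force, the opening and the grip force at its end, in the units of the state.
- manip.get_state(): the state, without advancing time (a new reading comes with each control period).
- manip.get_image(name): name is "side" or "top"; returns a dict with "img" (420x560x3 uint8, red, green, blue), "mtx" (3x3 intrinsics, pixels), "world_to_cam" (4x4, takes a point from world to camera coordinates). Camera axes: x right, y down, z forward; pixel columns grow to the right and rows downward; lengths in m; the calibration is good to about 2 mm. A picture is of the moment at which its call begins. There is no depth.
- manip.sign_off(): hands the job in; it is judged then, once.
The state is a dict: "clock": time; "qpos": joint angles; "qd": joint speeds; "effort": joint torques, N m; "position": TCP position; "ee_rot": TCP orientation; "contact_force": force on the tool from outside, world axes, zero at the start; "moment": the same for the moment, N m; "width": finger opening in m; "gripper_force": force on a finger pad.
Only numpy, scipy, OpenCV 4.12 (cv2) and the standard library are available. Lean on these libraries where they do the work, as an engineer would, in place of code of your own. Each camera call takes 0.05 s, during which the arm holds its last target. There are 200 camera calls.

## Working session

There is one attempt and no reset: what is moved stays moved. The work goes in short steps, Python scripts to look and compute and a shell command to move; the robot and the scene stay as the last step left them, time stands still between calls to the robot, and variables do not carry over. Pictures are saved under pics/ and viewed, at most 10 in all, crops included, and the job is handed in when it is done.

```bash
mkdir -p pics
python3 - <<'E'
from rig import manip
import cv2,numpy as np
for n in("side","top"):
    d=manip.get_image(n); cv2.imwrite(f"pics/{n}0.png",d["img"][:,:,::-1])
    np.savez(f"pics/{n}0.npz",**d)
    print(n,d["mtx"].tolist(),np.round(d["world_to_cam"],4).tolist())
print(manip.get_state())
E
```

```text
side [[484.14341540348823, 0.0, 281.88141043347895], [0.0, 484.14341540348823, 211.699109557904], [0.0, 0.0, 1.0]] [[0.9458, 0.3248, 0.0064, -0.5433], [0.248, -0.7093, -0.6598, -0.0367], [-0.2098, 0.6256, -0.7514, 1.2727], [0.0, 0.0, 0.0, 1.0]]
top [[497.77509711707825, 0.0, 279.16317295242817], [0.0, 497.77509711707825, 208.69127371530286], [0.0, 0.0, 1.0]] [[0.0182, -0.9998, 0.0035, 0.033], [-0.9807, -0.0185, -0.1946, 0.542], [0.1947, 0.0001, -0.9809, 1.1047], [0.0, 0.0, 0.0, 1.0]]
{'clock': 0.1, 'qpos': array([-1.23101081e+00,  2.76559894e-01,  1.50601581e+00, -1.36797558e-05,
        1.36068682e+00, -1.20988279e-01]), 'qd': array([ 0.00094416, -0.00222291, -0.00339729,  0.00076704,  0.0006341 ,
        0.0014596 ]), 'effort': array([ 7.39355619e-04, -4.17700160e+01, -2.46404672e+01, -1.86156285e-04,
        5.78730469e-03, -1.05496053e-05]), 'position': array([ 0.2555084 , -0.51458945,  0.23050646]), 'ee_rot': array([-8.29214047e-04,  9.73577451e-01,  2.28355532e-01, -9.78069928e-05]), 'contact_force': array([-0.03872434, -0.36798934,  0.4342232 ]), 'moment': array([ 0.03306901, -0.04632673,  0.00420277]), 'gripper_force': 0.0, 'width': 0.08566749305332866}
```

View pics/top0.png

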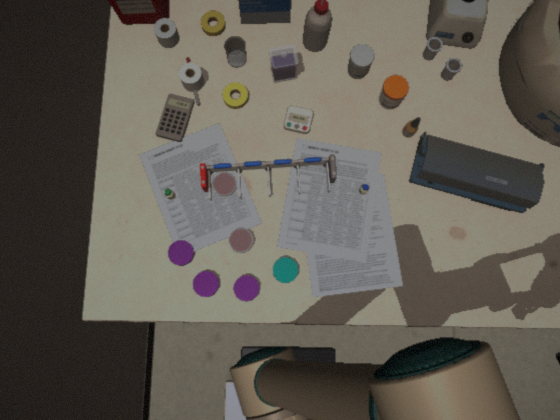

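View pics/side0.png

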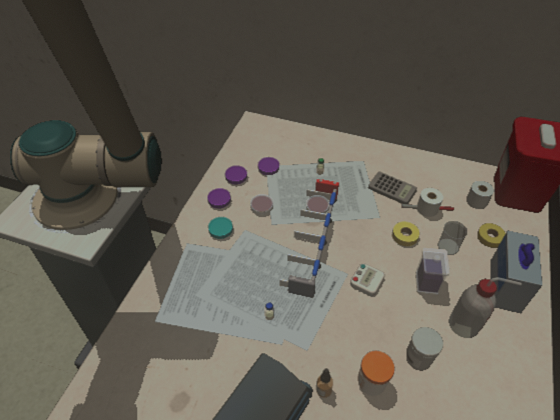

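The top view (left = +y) shows the red end at (204,176), the grey end at (333,168) and the four blue keys along the rail between them. The stored dish is at (224,184) and the loose pink dish at (241,240). Distractors are three purple dishes at (181,253), (206,283) and (246,288), and a turquoise one at (285,269). The vials are at (168,194) and (364,189). The only loose pink dish is the one at (241,240), which is (262,205) in the side view.

```bash
cat > h.py <<'E'
import numpy as np,cv2
def load(n): return np.load(f"pics/{n}.npz")
def ray(d,u,v):
    R=d["world_to_cam"][:3,:3];t=d["world_to_cam"][:3,3]
    c=-R.T@t; r=R.T@np.linalg.inv(d["mtx"])@[u,v,1]; return c,r/np.linalg.norm(r)
def onplane(d,u,v,z):
    c,r=ray(d,u,v); return c+r*(z-c[2])/r[2]
def tri(d1,p1,d2,p2):
    c1,r1=ray(d1,*p1);c2,r2=ray(d2,*p2)
    s=np.linalg.lstsq(np.c_[r1,-r2],c2-c1,rcond=None)[0]
    a,b=c1+s[0]*r1,c2+s[1]*r2; return (a+b)/2,np.linalg.norm(a-b)
def proj(d,p):
    q=d["mtx"]@(d["world_to_cam"]@np.r_[p,1])[:3]; return q[:2]/q[2]
def blobs(d,lo,hi,box,amin=8):
    u0,v0,u1,v1=box; h=cv2.cvtColor(d["img"],cv2.COLOR_RGB2HSV)[v0:v1,u0:u1]
    n,_,s,c=cv2.connectedComponentsWithStats(cv2.inRange(h,lo,hi))
    return [(c[i]+[u0,v0],s[i,4],(s[i,:4]+[u0,v0,0,0]).tolist()) for i in range(1,n) if s[i,4]>=amin]
E
python3 - <<'E'
from h import *
T,S=load("top0"),load("side0")
for nm,d,bk,bd in(("top",T,(195,145,345,190),(215,222,265,256)),("side",S,(285,175,345,300),(245,190,280,222))):
    for x in blobs(d,(105,120,60),(125,255,255),bk): print(nm,"blue",np.round(x[0],1),x[1:])
    for x in blobs(d,(0,120,60),(8,255,255),bk): print(nm,"red",np.round(x[0],1),x[1:])
    h=cv2.cvtColor(d["img"],cv2.COLOR_RGB2HSV)
    u,v=(241,240) if nm=="top" else (262,205)
    print(h[v,u-16:u+17:2].tolist())
    for x in blobs(d,(0,40,60),(12,255,255),bd)+blobs(d,(165,40,60),(180,255,255),bd): print(nm,"pink",np.round(x[0],1),x[1:])
a=cv2.resize(T["img"][140:300,150:350],None,fx=4,fy=4)[:600]
b=S["img"][150:310,200:350]
cv2.imwrite("pics/c_top.png",a[:,:,::-1]);
E
```

```text
top blue [312.3 159.5] (np.int32(62), [304, 158, 17, 4])
top blue [282.  161.5] (np.int32(62), [274, 160, 17, 4])
top blue [252.1 163.5] (np.int32(63), [244, 162, 17, 4])
top blue [222.  165.6] (np.int32(61), [214, 164, 17, 4])
top red [203.1 175.1] (np.int32(123), [200, 164, 7, 25])
[[25, 34, 143], [26, 25, 144], [2, 30, 111], [179, 61, 105], [1, 53, 106], [0, 53, 106], [0, 56, 110], [179, 56, 109], [1, 54, 108], [0, 57, 107], [178, 64, 108], [0, 56, 109], [0, 54, 104], [178, 32, 110], [13, 23, 102], [22, 33, 116], [32, 32, 142]]
top pink [239.9 239.9] (np.int32(199), [230, 229, 22, 22])
top pink [241.6 238.8] (np.int32(139), [230, 230, 21, 21])
top pink [234.8 246.2] (np.int32(11), [233, 244, 5, 5])
side blue [332.2 198.3] (np.int32(39), [330, 193, 5, 12])
side blue [327.1 219.3] (np.int32(43), [325, 213, 5, 13])
side blue [321.6 242.1] (np.int32(50), [319, 236, 6, 14])
side blue [315.5 266.8] (np.int32(57), [313, 260, 6, 15])
side red [326.1 185.3] (np.int32(185), [316, 179, 23, 14])
[[20, 41, 156], [20, 42, 157], [21, 25, 135], [178, 34, 114], [0, 46, 111], [2, 46, 112], [0, 44, 111], [2, 43, 112], [3, 46, 112], [2, 44, 111], [2, 46, 112], [3, 46, 112], [3, 46, 111], [12, 12, 108], [51, 12, 151], [56, 12, 151], [51, 12, 151]]
side pink [261.5 203.4] (np.int32(213), [253, 197, 19, 15])
```

View pics/c_top.png

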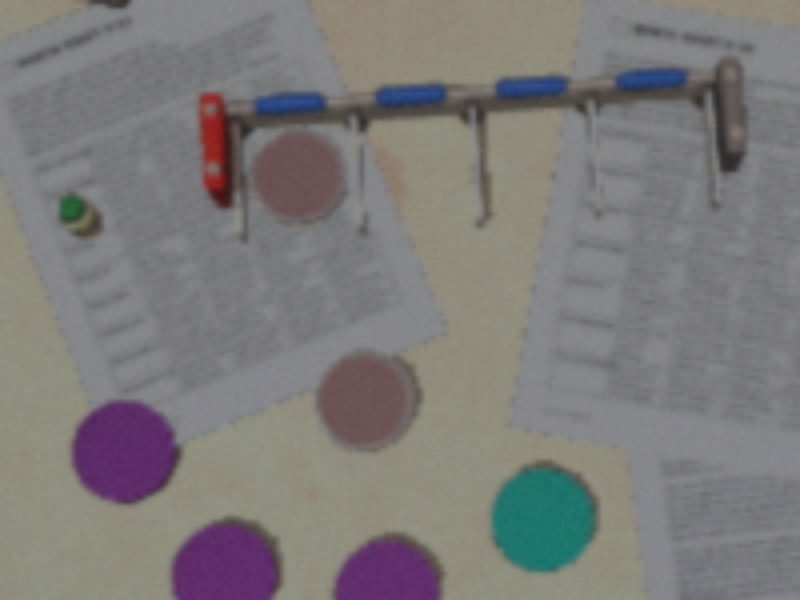

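The crop confirms it: the pink dish at zoomed (367,399), or (241.5,239.5) in the full picture, is the only loose pink one. The red block is at the left (+y) end and the stored dish is in gap_a. The third gap from red is therefore gap_c, between the dividers at zoomed x 480 and 597.

```bash
cat > m.py <<'E'
from h import *
T,S=load("top0"),load("side0")
kt=[(222,165.6),(252.1,163.5),(282,161.5),(312.3,159.5)];ks=[(332.2,198.3),(327.1,219.3),(321.6,242.1),(315.5,266.8)]
K=np.array([tri(T,a,S,b)[0] for a,b in zip(kt,ks)])
def pc(d,box):
    h=cv2.cvtColor(d["img"],cv2.COLOR_RGB2HSV); m=(((h[:,:,0]<14)|(h[:,:,0]>165))&(h[:,:,1]>38)&(h[:,:,2]<125)).astype(np.uint8)
    k=np.zeros_like(m);k[box[1]:box[3],box[0]:box[2]]=1;m*=k
    c=max(cv2.findContours(m,0,1)[0],key=cv2.contourArea); e=cv2.fitEllipse(cv2.convexHull(c)); return e
if __name__=="__main__":
    for a,b in zip(kt,ks): p,e=tri(T,a,S,b); print("key",p.round(4),round(e,4), onplane(T,*a,.0475).round(4),onplane(S,*b,.045).round(4))
    a,b=pc(T,(215,222,265,256)),pc(S,(245,190,280,222)); print(a,b)
    p,e=tri(T,a[0],S,b[0]); print("dish",p.round(4),e, onplane(T,*a[0],.016).round(4),onplane(S,*b[0],.016).round(4))
    print("top ray dirs",ray(T,240,240)[1],ray(T,260,163)[1],ray(S,325,220)[1])
    P=np.array([onplane(T,*a,.049) for a in kt]); f=np.polyfit(np.arange(4),P,1); print("step",f[0]); 
    yx=-f[0]/np.linalg.norm(f[0]); X=np.array([yx[1],-yx[0],0]); print("rack yaw deg",np.degrees(np.arctan2(-yx[0],yx[1])),"X",X,"Y",yx)
    O=P.mean(0)-.032*X; O[2]=0; print("origin",O)
    for n,y in zip("abcd",(.108,.036,-.036,-.108)): print("gap",n,(O+y*yx).round(4),"key",(O+y*yx+.032*X).round(4))
    d=onplane(T,*a[0],.016)-O; print("dish in rack",d@X,d@yx)
    for n,u,v in (("purpleL",181,253),("purple2",206,283),("purple3",246.5,288),("turq",285.5,269.5),("red",203,175),("vialg",168,192),("vialb",364,187)):
        q=onplane(T,u,v,.016 if n[0] in "pt" else .05); dd=q-O; print(n,q.round(3),"rack",(dd@X).round(3),(dd@yx).round(3))
    for v in ((243/4+150,240/4+140),(362/4+150,233/4+140),(482/4+150,224/4+140),(598/4+150,214/4+140),(715/4+150,207/4+140)):
        dd=onplane(T,*v,.02)-O; print("div front",(dd@X).round(4),(dd@yx).round(4))
E
python3 m.py
```

```text
key [0.6457 0.1814 0.0431] 0.0002 [0.6443 0.1808 0.0475] [0.6461 0.1797 0.045 ]
key [0.6521 0.1097 0.0436] 0.0003 [0.6509 0.1094 0.0475] [0.6525 0.1086 0.045 ]
key [0.6585 0.0384 0.0434] 0.0003 [0.6572 0.0383 0.0475] [0.6589 0.0372 0.045 ]
key [ 0.6647 -0.0339  0.0444] 0.0006 [ 0.6635 -0.0339  0.0475] [ 0.6651 -0.0341  0.045 ]
((240.38226318359375, 239.63601684570312), (21.092174530029297, 21.577213287353516), 27.025375366210938) ((261.5713195800781, 203.32037353515625), (15.299856185913086, 18.675994873046875), 87.21411895751953)
dish [0.4729 0.1341 0.0107] 0.000145710135871867 [0.4721 0.1336 0.016 ] [0.4748 0.1296 0.016 ]
top ray dirs [ 0.13087607  0.0772334  -0.98838578] [ 0.28257537  0.04011519 -0.95840593] [-0.12079717  0.63974988 -0.75903105]
step [ 6.38615956e-03 -7.14038923e-02 -6.99936611e-18]
rack yaw deg 5.110772296233557 X [0.99602433 0.08908156 0.        ] Y [-8.90815630e-02  9.96024335e-01  9.76352794e-17]
origin [0.62165141 0.07077178 0.        ]
gap a [0.612  0.1783 0.    ] key [0.6439 0.1812 0.    ]
gap b [0.6184 0.1066 0.    ] key [0.6503 0.1095 0.    ]
gap c [ 0.6249  0.0349 -0.    ] key [ 0.6567  0.0378 -0.    ]
gap d [ 0.6313 -0.0368 -0.    ] key [ 0.6631 -0.0339 -0.    ]
dish in rack -0.1433348338212021 0.07592734916638881
purpleL [0.438 0.273 0.016] rack -0.165 0.217
purple2 [0.369 0.21  0.016] rack -0.239 0.162
purple3 [0.359 0.116 0.016] rack -0.258 0.068
turq [0.404 0.025 0.016] rack -0.221 -0.026
red [0.62  0.224 0.05 ] rack 0.012 0.153
vialg [0.577 0.305 0.05 ] rack -0.024 0.237
vialb [ 0.598 -0.156  0.05 ] rack -0.044 -0.224
div front -0.0432 0.1413
div front -0.0439 0.0698
div front -0.0434 -0.0025
div front -0.0422 -0.0726
div front -0.0428 -0.1433
```

```bash
cat > d.py <<'E'
import sys,numpy as np
from rig import manip
from scipy.spatial.transform import Rotation as R
X=np.array([.99602,.08908,0]);Y=np.array([-.08908,.99602,0]);O=np.array([.6231,.0709,0])
def rk(x,y,z): return O+x*X+y*Y+[0,0,z]
def inrack(p): return np.r_[(p-O)@X,(p-O)@Y,p[2]].round(4)
if __name__=="__main__":
    s=manip.get_state(); q=s["ee_rot"]; r=R.from_quat([q[1],q[2],q[3],q[0]])
    print("t",s["clock"],"rack pose",inrack(s["position"]),"F",np.round(s["contact_force"],1),"w",round(s["width"],4),"q6",s["qpos"][5].round(2))
    g=R.from_matrix(np.c_[X,-Y,[0,0,-1]]); print("turn shares",((r.inv()*g).as_rotvec()/(np.pi/2)).round(3))
    a=list(map(float,sys.argv[1:]))
    for i in range(0,len(a),3): print(a[i:i+3],"shift shares",(r.inv().apply(rk(*a[i:i+3])-s["position"])/.25).round(3))
E
for i in 1 2 3; do :; done
python3 -m jog '[{"dx":0.64,"dy":-0.44,"grip":-1},{"dx":0.64,"dy":-0.44,"grip":-1},{"dx":0.64,"dy":-0.44,"grip":-1},{"dx":0.64,"dy":-0.44,"grip":-1},{"dx":0.64,"dy":-0.44,"grip":-1}]' 20
python3 -m jog '[{"dx":0.64,"dy":-0.44,"grip":-1},{"dx":0.64,"dy":-0.44,"grip":-1},{"dx":0.64,"dy":-0.44,"grip":-1},{"dx":0.64,"dy":-0.44,"grip":-1},{"dx":0.64,"dy":-0.44,"grip":-1}]'
python3 -m jog '[{"dx":0.64,"dy":-0.44,"grip":-1},{"dx":0.64,"dy":-0.44,"grip":-1},{"dx":0.64,"dy":-0.44,"grip":-1},{"dx":0.64,"dy":-0.44,"grip":-1},{"dx":0.64,"dy":-0.44,"grip":-1}]'
python3 -m jog '[{"dx":0.4,"dy":-0.3,"az":0.236,"grip":-1},{"dx":0.4,"dy":-0.3,"az":0.236,"grip":-1},{"dx":0.4,"dy":-0.3,"az":0.236,"grip":-1},{"dx":0.4,"dy":-0.3,"az":0.236,"grip":-1},{"dx":0.4,"dy":-0.3,"az":0.236,"grip":-1}]'
python3 d.py 0.032 0.108 0.07
```

```text
t 0.1 rack pose [-0.4183 -0.5504  0.2305] F [-0.  -0.4  0.4] w 0.0857 q6 -0.12
turn shares [-0.001  0.     0.237]
[0.032, 0.108, 0.07] shift shares [ 2.634 -1.799  0.646]schema error: expected keys dx, dy, dz, ax, ay, az, grip
schema error: expected keys dx, dy, dz, ax, ay, az, grip
schema error: expected keys dx, dy, dz, ax, ay, az, grip
schema error: expected keys dx, dy, dz, ax, ay, az, grip
```

```bash
python3 -m jog '[{"dx":0.64,"dy":-0.44,"dz":0,"ax":0,"ay":0,"az":0,"grip":-1},{"dx":0.64,"dy":-0.44,"dz":0,"ax":0,"ay":0,"az":0,"grip":-1},{"dx":0.64,"dy":-0.44,"dz":0,"ax":0,"ay":0,"az":0,"grip":-1},{"dx":0.64,"dy":-0.44,"dz":0,"ax":0,"ay":0,"az":0,"grip":-1},{"dx":0.64,"dy":-0.44,"dz":0,"ax":0,"ay":0,"az":0,"grip":-1}]' 20
python3 -m jog '[{"dx":0.64,"dy":-0.44,"dz":0,"ax":0,"ay":0,"az":0,"grip":-1},{"dx":0.64,"dy":-0.44,"dz":0,"ax":0,"ay":0,"az":0,"grip":-1},{"dx":0.64,"dy":-0.44,"dz":0,"ax":0,"ay":0,"az":0,"grip":-1},{"dx":0.64,"dy":-0.44,"dz":0,"ax":0,"ay":0,"az":0,"grip":-1},{"dx":0.64,"dy":-0.44,"dz":0,"ax":0,"ay":0,"az":0,"grip":-1}]'
python3 -m jog '[{"dx":0.64,"dy":-0.44,"dz":0,"ax":0,"ay":0,"az":0,"grip":-1},{"dx":0.64,"dy":-0.44,"dz":0,"ax":0,"ay":0,"az":0,"grip":-1},{"dx":0.64,"dy":-0.44,"dz":0,"ax":0,"ay":0,"az":0,"grip":-1},{"dx":0.64,"dy":-0.44,"dz":0,"ax":0,"ay":0,"az":0,"grip":-1},{"dx":0.64,"dy":-0.44,"dz":0,"ax":0,"ay":0,"az":0,"grip":-1}]'
python3 -m jog '[{"dx":0.4,"dy":-0.3,"dz":0,"ax":0,"ay":0,"az":0.236,"grip":-1},{"dx":0.4,"dy":-0.3,"dz":0,"ax":0,"ay":0,"az":0.236,"grip":-1},{"dx":0.4,"dy":-0.3,"dz":0,"ax":0,"ay":0,"az":0.236,"grip":-1},{"dx":0.4,"dy":-0.3,"dz":0,"ax":0,"ay":0,"az":0.236,"grip":-1},{"dx":0.4,"dy":-0.3,"dz":0,"ax":0,"ay":0,"az":0.236,"grip":-1}]'
python3 d.py 0.032 0.108 0.07
```

```text
clock: 0.52
position: [0.3508, -0.3417, 0.2309]
ee_rot: [-0.001, 0.973, 0.229, 0.0]
contact_force: [-0.2, -0.1, -0.2]
width: 0.0256
gripper_force: 0.0
clock: 0.93
position: [0.4452, -0.1722, 0.2311]
ee_rot: [-0.001, 0.973, 0.229, 0.0]
contact_force: [0.4, -0.9, -0.6]
width: 0.0001
gripper_force: 0.0
clock: 1.35
position: [0.54, -0.0025, 0.2309]
ee_rot: [-0.001, 0.973, 0.229, 0.0]
contact_force: [-0.0, -0.7, 0.1]
width: 0.0002
gripper_force: 0.0
clock: 1.77
position: [0.5956, 0.108, 0.2302]
ee_rot: [-0.0, 0.999, 0.047, -0.001]
contact_force: [-0.8, -0.9, -0.8]
width: -0.0002
gripper_force: 0.0
t 1.7667 rack pose [-0.0241  0.0394  0.2302] F [-0.8 -0.9 -0.8] w -0.0002 q6 1.54
turn shares [-0.     0.001  0.003]
[0.032, 0.108, 0.07] shift shares [ 0.227 -0.273  0.641]
```

```bash
python3 -m jog '[{"dx":0.22,"dy":-0.27,"dz":0.3,"ax":0,"ay":0,"az":0,"grip":-1},{"dx":0.22,"dy":-0.27,"dz":0.3,"ax":0,"ay":0,"az":0,"grip":-1},{"dx":0.22,"dy":-0.27,"dz":0.3,"ax":0,"ay":0,"az":0,"grip":-1},{"dx":0.22,"dy":-0.27,"dz":0.58,"ax":0,"ay":0,"az":0,"grip":-1},{"dx":0.22,"dy":-0.27,"dz":0.58,"ax":0,"ay":0,"az":0,"grip":-1}]'
python3 -m jog '[{"dx":0,"dy":0,"dz":0,"ax":0,"ay":0,"az":0,"grip":-1},{"dx":0,"dy":0,"dz":0,"ax":0,"ay":0,"az":0,"grip":-1}]'
python3 d.py 0.032 0.108 0.048
python3 - <<'E'
from rig import manip
import cv2,numpy as np
for n in("side","top"):
    d=manip.get_image(n); np.savez(f"pics/{n}1.npz",**d)
    b=(270,150,370,250) if n=="side" else (180,120,280,220)
    c=cv2.resize(d["img"][b[1]:b[3],b[0]:b[2]],None,fx=4,fy=4); globals()[n]=c
cv2.imwrite("pics/p1.png",np.hstack([side,top])[:,:,::-1])
E
```

```text
clock: 2.18
position: [0.6429, 0.177, 0.0834]
ee_rot: [0.001, 0.999, 0.046, -0.001]
contact_force: [0.6, -0.6, -1.3]
width: -0.0002
gripper_force: 0.0
clock: 2.35
position: [0.6421, 0.1761, 0.0848]
ee_rot: [0.001, 0.999, 0.045, -0.002]
contact_force: [0.9, 0.2, 0.5]
width: 0.0001
gripper_force: 0.0
t 2.35 rack pose [0.0283 0.1031 0.0848] F [0.9 0.2 0.5] w 0.0001 q6 1.64
turn shares [0.001 0.003 0.   ]
[0.032, 0.108, 0.048] shift shares [ 0.015 -0.02   0.147]
```

View pics/p1.png

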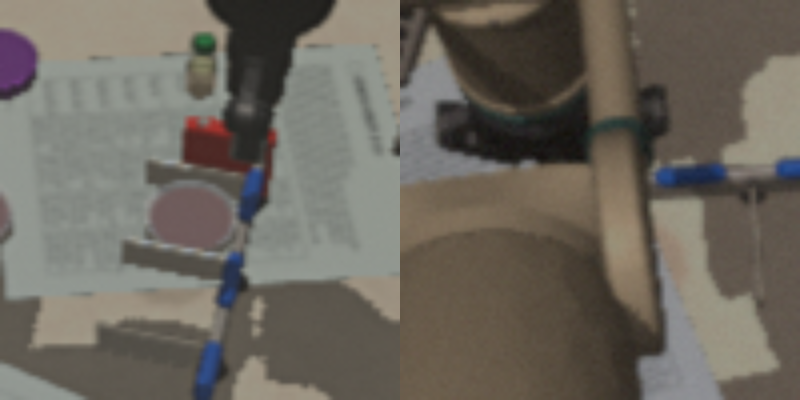

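Side view: the closed fingertip at zoomed (245,160) hovers over key a (252,195), as computed. I'll press it.

```bash
python3 -m jog '[{"dx":0.015,"dy":-0.02,"dz":0.1,"ax":0,"ay":0,"az":0,"grip":-1},{"dx":0.015,"dy":-0.02,"dz":0.13,"ax":0,"ay":0,"az":0,"grip":-1},{"dx":0.015,"dy":-0.02,"dz":0.14,"ax":0,"ay":0,"az":0,"grip":-1},{"dx":0.015,"dy":-0.02,"dz":0.148,"ax":0,"ay":0,"az":0,"grip":-1},{"dx":0.015,"dy":-0.02,"dz":0.148,"ax":0,"ay":0,"az":0,"grip":-1}]'
python3 d.py 0.032 0.108 0.047 0.032 0.036 0.065
```

```text
clock: 2.87
position: [0.6475, 0.1828, 0.0503]
ee_rot: [0.0, 0.999, 0.045, 0.001]
contact_force: [0.8, 0.6, -0.4]
width: 0.0
gripper_force: 0.0
t 2.8667 rack pose [0.0343 0.1093 0.0503] F [ 0.8  0.6 -0.4] w 0.0 q6 1.65
turn shares [ 0.    -0.001  0.   ]
[0.032, 0.108, 0.047] shift shares [-0.009  0.005  0.013]
[0.032, 0.036, 0.065] shift shares [-0.009  0.293 -0.059]
```

```bash
python3 -m jog '[{"dx":-0.005,"dy":0,"dz":0.006,"ax":0,"ay":0,"az":0,"grip":-1},{"dx":-0.005,"dy":0,"dz":0.012,"ax":0,"ay":0,"az":0,"grip":-1},{"dx":-0.005,"dy":0,"dz":0.012,"ax":0,"ay":0,"az":0,"grip":-1}]'
python3 d.py 0.032 0.108 0.047 0.032 0.036 0.065
```

```text
clock: 3.12
position: [0.647, 0.1829, 0.0476]
ee_rot: [0.0, 0.999, 0.045, 0.002]
contact_force: [1.1, 0.1, 3.8]
width: 0.0001
gripper_force: 2.1
t 3.1167 rack pose [0.0338 0.1095 0.0476] F [1.1 0.1 3.8] w 0.0001 q6 1.65
turn shares [ 0.    -0.002  0.001]
[0.032, 0.108, 0.047] shift shares [-0.007  0.006  0.002]
[0.032, 0.036, 0.065] shift shares [-0.007  0.294 -0.07 ]
```

```bash
python3 -m jog '[{"dx":0,"dy":0,"dz":0.002,"ax":0,"ay":0,"az":0,"grip":-1},{"dx":0,"dy":0,"dz":0.002,"ax":0,"ay":0,"az":0,"grip":-1},{"dx":-0.004,"dy":0,"dz":-0.07,"ax":0,"ay":0,"az":0,"grip":-1},{"dx":-0.004,"dy":0,"dz":-0.07,"ax":0,"ay":0,"az":0,"grip":-1}]'
python3 -m jog '[{"dx":-0.004,"dy":0.15,"dz":0,"ax":0,"ay":0,"az":0,"grip":-1},{"dx":-0.004,"dy":0.293,"dz":0,"ax":0,"ay":0,"az":0,"grip":-1},{"dx":-0.004,"dy":0.293,"dz":0,"ax":0,"ay":0,"az":0,"grip":-1},{"dx":-0.004,"dy":0.293,"dz":0.03,"ax":0,"ay":0,"az":0,"grip":-1},{"dx":-0.004,"dy":0.293,"dz":0.03,"ax":0,"ay":0,"az":0,"grip":-1}]'
python3 d.py 0.032 0.036 0.047
```

```text
clock: 3.45
position: [0.6457, 0.1832, 0.0657]
ee_rot: [-0.0, 0.999, 0.045, 0.001]
contact_force: [0.7, 0.0, 1.4]
width: -0.0
gripper_force: 0.0
clock: 3.87
position: [0.6489, 0.11, 0.0541]
ee_rot: [-0.0, 0.999, 0.045, -0.002]
contact_force: [-0.7, 0.4, -0.4]
width: 0.0
gripper_force: 0.0
t 3.8667 rack pose [0.0292 0.0366 0.0541] F [-0.7  0.4 -0.4] w 0.0 q6 1.54
turn shares [-0.001  0.002 -0.   ]
[0.032, 0.036, 0.047] shift shares [0.011 0.002 0.028]
```

```bash
python3 -m jog '[{"dx":0.004,"dy":0,"dz":0.012,"ax":0,"ay":0,"az":0,"grip":-1},{"dx":0.004,"dy":0,"dz":0.02,"ax":0,"ay":0,"az":0,"grip":-1},{"dx":0.004,"dy":0,"dz":0.028,"ax":0,"ay":0,"az":0,"grip":-1},{"dx":0.004,"dy":0,"dz":0.028,"ax":0,"ay":0,"az":0,"grip":-1}]'
python3 d.py 0.032 0.036 0.047
```

```text
clock: 4.2
position: [0.6511, 0.1111, 0.0489]
ee_rot: [-0.0, 0.999, 0.046, -0.0]
contact_force: [-0.7, 0.7, 2.3]
width: 0.0003
gripper_force: 1.1
t 4.2 rack pose [0.0315 0.0375 0.0489] F [-0.7  0.7  2.3] w 0.0003 q6 1.54
turn shares [-0.     0.     0.001]
[0.032, 0.036, 0.047] shift shares [0.002 0.006 0.008]
```

Press slightly deeper, then lift and go over key c.

```bash
python3 -m jog '[{"dx":0,"dy":0,"dz":0.006,"ax":0,"ay":0,"az":0,"grip":-1},{"dx":0,"dy":0,"dz":0.006,"ax":0,"ay":0,"az":0,"grip":-1},{"dx":0,"dy":0,"dz":0.006,"ax":0,"ay":0,"az":0,"grip":-1}]'
python3 -m jog '[{"dx":0,"dy":0,"dz":-0.07,"ax":0,"ay":0,"az":0,"grip":-1},{"dx":0,"dy":0,"dz":-0.07,"ax":0,"ay":0,"az":0,"grip":-1},{"dx":0,"dy":0.15,"dz":-0.07,"ax":0,"ay":0,"az":0,"grip":-1},{"dx":0,"dy":0.293,"dz":-0.07,"ax":0,"ay":0,"az":0,"grip":-1},{"dx":0,"dy":0.293,"dz":-0.07,"ax":0,"ay":0,"az":0,"grip":-1}]'
python3 -m jog '[{"dx":0,"dy":0,"dz":0.03,"ax":0,"ay":0,"az":0,"grip":-1},{"dx":0,"dy":0,"dz":0.05,"ax":0,"ay":0,"az":0,"grip":-1},{"dx":0,"dy":0,"dz":0.06,"ax":0,"ay":0,"az":0,"grip":-1},{"dx":0,"dy":0,"dz":0.07,"ax":0,"ay":0,"az":0,"grip":-1},{"dx":0,"dy":0,"dz":0.07,"ax":0,"ay":0,"az":0,"grip":-1}]'
python3 d.py 0.032 -0.036 0.047 -0.195 0.076 0.09
```

```text
clock: 4.45
position: [0.6514, 0.1107, 0.0482]
ee_rot: [-0.0, 0.999, 0.045, 0.0]
contact_force: [-1.2, 2.5, 3.1]
width: 0.0002
gripper_force: 1.6
clock: 4.87
position: [0.6592, 0.0307, 0.065]
ee_rot: [0.002, 0.999, 0.044, 0.001]
contact_force: [0.7, 1.0, -0.2]
width: 0.0002
gripper_force: 0.0
clock: 5.28
position: [0.6572, 0.0375, 0.0474]
ee_rot: [0.0, 0.999, 0.046, -0.001]
contact_force: [-3.2, -1.1, 4.8]
width: -0.0001
gripper_force: 2.2
t 5.2833 rack pose [ 0.031  -0.0363  0.0474] F [-3.2 -1.1  4.8] w -0.0001 q6 1.43
turn shares [0.    0.001 0.002]
[0.032, -0.036, 0.047] shift shares [ 0.004 -0.001  0.001]
[-0.195, 0.076, 0.09] shift shares [-0.903 -0.451 -0.169]
```

```bash
python3 -m jog '[{"dx":0,"dy":0,"dz":-0.12,"ax":0,"ay":0,"az":0,"grip":-1},{"dx":0,"dy":0,"dz":-0.17,"ax":0,"ay":0,"az":0,"grip":-1},{"dx":-0.4,"dy":-0.2,"dz":-0.17,"ax":0,"ay":0,"az":0,"grip":-0.53},{"dx":-0.4,"dy":-0.2,"dz":-0.17,"ax":0,"ay":0,"az":0,"grip":-0.53},{"dx":-0.4,"dy":-0.2,"dz":-0.17,"ax":0,"ay":0,"az":0,"grip":-0.53}]'
python3 -m jog '[{"dx":-0.5,"dy":-0.25,"dz":0,"ax":0,"ay":0,"az":0,"grip":-0.53},{"dx":-0.5,"dy":-0.25,"dz":0,"ax":0,"ay":0,"az":0,"grip":-0.53},{"dx":-0.5,"dy":-0.25,"dz":0,"ax":0,"ay":0,"az":0,"grip":-0.53},{"dx":-0.5,"dy":-0.25,"dz":0,"ax":0,"ay":0,"az":0,"grip":-0.53},{"dx":-0.5,"dy":-0.25,"dz":0,"ax":0,"ay":0,"az":0,"grip":-0.53}]'
python3 d.py -0.196 0.076 0.03
python3 - <<'E'
from rig import manip
import cv2,numpy as np
for n in("side","top"):
    d=manip.get_image(n); np.savez(f"pics/{n}2.npz",**d)
    b=(200,130,350,280) if n=="side" else (170,150,320,300)
    c=cv2.resize(d["img"][b[1]:b[3],b[0]:b[2]],(400,400)); globals()[n]=c
cv2.imwrite("pics/p2.png",np.hstack([side,top])[:,:,::-1])
E
```

```text
clock: 5.7
position: [0.5504, 0.0796, 0.09]
ee_rot: [-0.001, 0.999, 0.045, -0.001]
contact_force: [-0.5, 0.0, -0.2]
width: 0.0201
gripper_force: 0.0
clock: 6.12
position: [0.4187, 0.1303, 0.09]
ee_rot: [-0.0, 0.999, 0.047, -0.002]
contact_force: [0.4, -0.2, 0.8]
width: 0.02
gripper_force: 0.0
t 6.1167 rack pose [-0.1983  0.0774  0.09  ] F [ 0.4 -0.2  0.8] w 0.02 q6 1.62
turn shares [-0.     0.002  0.003]
[-0.196, 0.076, 0.03] shift shares [0.01  0.006 0.24 ]
```

View pics/p2.png

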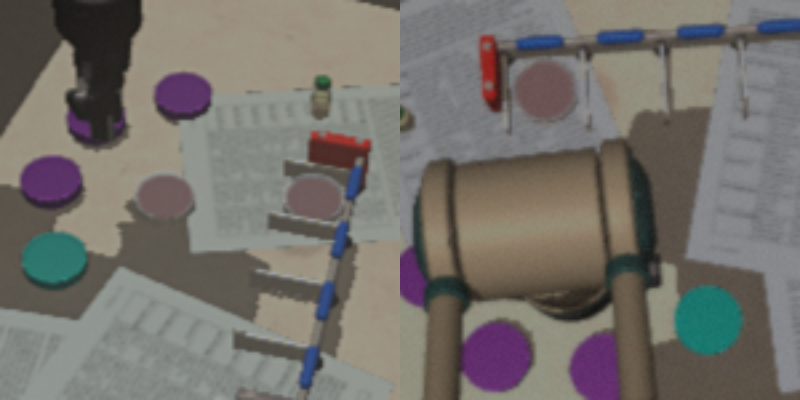

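Side view: the dish is at zoomed (165,197), untouched. The fingertip over it is still 90 mm up, on the far side of the dish from the rack. Descending behind the dish, then pushing forward about 45 mm.

```bash
python3 -m jog '[{"dx":0.01,"dy":0.004,"dz":0.15,"ax":0,"ay":0,"az":0,"grip":-0.53},{"dx":0.01,"dy":0.004,"dz":0.26,"ax":0,"ay":0,"az":0,"grip":-0.53},{"dx":0.01,"dy":0.004,"dz":0.32,"ax":0,"ay":0,"az":0,"grip":-0.53},{"dx":0.01,"dy":0.004,"dz":0.335,"ax":0,"ay":0,"az":0,"grip":-0.53},{"dx":0.01,"dy":0.004,"dz":0.335,"ax":0,"ay":0,"az":0,"grip":-0.53}]'
python3 d.py -0.139 0.076 0.005
```

```text
clock: 6.63
position: [0.4277, 0.1277, 0.0055]
ee_rot: [0.0, 0.999, 0.045, -0.001]
contact_force: [-0.2, -0.3, -0.0]
width: 0.0196
gripper_force: 0.0
t 6.6333 rack pose [-0.1895  0.074   0.0055] F [-0.2 -0.3 -0. ] w 0.0196 q6 1.62
turn shares [0.    0.001 0.   ]
[-0.139, 0.076, 0.005] shift shares [ 0.202 -0.008  0.002]
```

Push slowly (about 8 mm per row), then lift a little in place, back off and look.

```bash
python3 -m jog '[{"dx":0.04,"dy":-0.004,"dz":0,"ax":0,"ay":0,"az":0,"grip":-0.53},{"dx":0.07,"dy":-0.004,"dz":0,"ax":0,"ay":0,"az":0,"grip":-0.53},{"dx":0.1,"dy":-0.004,"dz":0,"ax":0,"ay":0,"az":0,"grip":-0.53},{"dx":0.13,"dy":-0.004,"dz":0,"ax":0,"ay":0,"az":0,"grip":-0.53},{"dx":0.16,"dy":-0.004,"dz":0,"ax":0,"ay":0,"az":0,"grip":-0.53}]'
python3 -m jog '[{"dx":0.02,"dy":0,"dz":0,"ax":0,"ay":0,"az":0,"grip":-0.53},{"dx":0.035,"dy":0,"dz":0,"ax":0,"ay":0,"az":0,"grip":-0.53},{"dx":0.035,"dy":0,"dz":0,"ax":0,"ay":0,"az":0,"grip":-0.53},{"dx":0.035,"dy":0,"dz":0,"ax":0,"ay":0,"az":0,"grip":-0.53},{"dx":-0.02,"dy":0,"dz":0,"ax":0,"ay":0,"az":0,"grip":-0.53}]'
python3 -m jog '[{"dx":-0.01,"dy":0,"dz":-0.15,"ax":0,"ay":0,"az":0,"grip":-0.53},{"dx":-0.01,"dy":0,"dz":-0.3,"ax":0,"ay":0,"az":0,"grip":-0.53},{"dx":-0.01,"dy":0,"dz":-0.4,"ax":0,"ay":0,"az":0,"grip":1},{"dx":-0.01,"dy":0,"dz":-0.4,"ax":0,"ay":0,"az":0,"grip":1}]'
cat > look.py <<'E'
import sys
from rig import manip
from m import *
from d import inrack,rk
d=manip.get_image("side"); np.savez(f"pics/{sys.argv[1]}.npz",**d); cv2.imwrite(f"pics/{sys.argv[1]}.png",cv2.resize(d["img"][130:330,180:380],(600,600))[:,:,::-1])
g=list(map(float,sys.argv[2:4])); u=proj(d,rk(*g,.012)).astype(int)
e=pc(d,(u[0]-18,u[1]-15,u[0]+19,u[1]+16)); print("expected px",u,"ellipse",np.round(e[0],1),np.round(e[1],1))
print("dish rack (z .016/.011)",inrack(onplane(d,*e[0],.016)),inrack(onplane(d,*e[0],.011)))
E
python3 look.py s3 -0.1 0.074; python3 d.py -0.1 0.074 0.03
```

```text
clock: 7.05
position: [0.4679, 0.1328, 0.0073]
ee_rot: [-0.0, 0.999, 0.045, 0.001]
contact_force: [-0.7, 1.1, 0.7]
width: 0.0201
gripper_force: 0.2
clock: 7.47
position: [0.4642, 0.1324, 0.0068]
ee_rot: [-0.0, 0.999, 0.045, 0.002]
contact_force: [0.4, 0.8, 0.3]
width: 0.02
gripper_force: 0.0
clock: 7.8
position: [0.4619, 0.1325, 0.1115]
ee_rot: [-0.0, 0.999, 0.045, 0.005]
contact_force: [1.1, 0.7, 1.1]
width: 0.0433
gripper_force: 0.0
expected px [277 206] ellipse [277.5 206.8] [14.5 19. ]
dish rack (z .016/.011) [-0.0999  0.0702  0.016 ] [-0.101   0.0745  0.011 ]
t 7.85 rack pose [-0.1566  0.0756  0.1092] F [-0.4 -1.  -0.1] w 0.0508 q6 1.61
turn shares [-0.    -0.004  0.001]
[-0.1, 0.074, 0.03] shift shares [0.224 0.007 0.318]
```

View pics/s3.png

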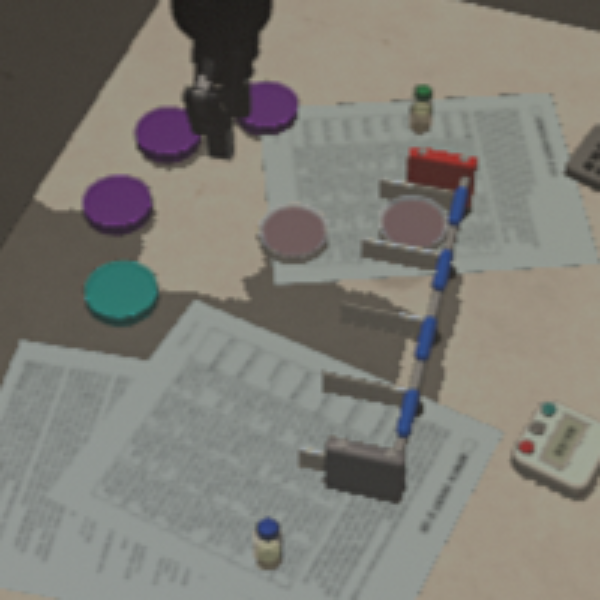

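The dish at zoomed (293,232) moved forward as planned to rack (-0.100, 0.074). Nothing else has moved. Next I'll cage it loosely between the open fingers.

```bash
python3 -m jog '[{"dx":0.15,"dy":0.006,"dz":0,"ax":0,"ay":0,"az":0,"grip":1},{"dx":0.224,"dy":0.006,"dz":0.05,"ax":0,"ay":0,"az":0,"grip":1},{"dx":0.224,"dy":0.006,"dz":0.15,"ax":0,"ay":0,"az":0,"grip":1},{"dx":0.224,"dy":0.006,"dz":0.24,"ax":0,"ay":0,"az":0,"grip":1},{"dx":0.224,"dy":0.006,"dz":0.24,"ax":0,"ay":0,"az":0,"grip":1}]'
python3 -m jog '[{"dx":0,"dy":0,"dz":0,"ax":0,"ay":0,"az":0,"grip":1},{"dx":0,"dy":0,"dz":0,"ax":0,"ay":0,"az":0,"grip":1}]'
python3 d.py -0.1 0.074 0.000
```

```text
clock: 8.27
position: [0.5099, 0.1348, 0.0414]
ee_rot: [0.001, 0.999, 0.045, -0.006]
contact_force: [-0.7, -0.2, -0.1]
width: 0.0856
gripper_force: 0.0
clock: 8.43
position: [0.5144, 0.1355, 0.0466]
ee_rot: [0.0, 0.999, 0.045, -0.0]
contact_force: [0.4, 0.1, -0.4]
width: 0.0857
gripper_force: 0.0
t 8.4333 rack pose [-0.1025  0.074   0.0466] F [ 0.4  0.1 -0.4] w 0.0857 q6 1.61
turn shares [0.    0.    0.001]
[-0.1, 0.074, 0.0] shift shares [ 0.01  -0.     0.186]
```

```bash
python3 -m jog '[{"dx":0.008,"dy":0,"dz":0.1,"ax":0,"ay":0,"az":0,"grip":1},{"dx":0.008,"dy":0,"dz":0.16,"ax":0,"ay":0,"az":0,"grip":1},{"dx":0.008,"dy":0,"dz":0.18,"ax":0,"ay":0,"az":0,"grip":1},{"dx":0.008,"dy":0,"dz":0.18,"ax":0,"ay":0,"az":0,"grip":0.55},{"dx":0.008,"dy":0,"dz":0.18,"ax":0,"ay":0,"az":0,"grip":0.55}]'
python3 -m jog '[{"dx":0,"dy":0,"dz":0,"ax":0,"ay":0,"az":0,"grip":0.55},{"dx":0,"dy":0,"dz":0,"ax":0,"ay":0,"az":0,"grip":0.55}]'
python3 d.py -0.1 -0.036 0.002
```

```text
clock: 8.85
position: [0.5172, 0.1358, 0.0025]
ee_rot: [-0.0, 0.999, 0.045, 0.001]
contact_force: [0.1, -1.2, 0.3]
width: 0.0659
gripper_force: 0.0
clock: 9.02
position: [0.5175, 0.1358, 0.0028]
ee_rot: [-0.0, 0.999, 0.045, 0.001]
contact_force: [-0.8, 0.4, 0.3]
width: 0.0662
gripper_force: 0.0
t 9.0167 rack pose [-0.0994  0.074   0.0028] F [-0.8  0.4  0.3] w 0.0662 q6 1.61
turn shares [-0.    -0.002  0.001]
[-0.1, -0.036, 0.002] shift shares [-0.003  0.44   0.003]
```

```bash
python3 -m jog '[{"dx":0,"dy":0.02,"dz":0,"ax":0,"ay":0,"az":0,"grip":0.55},{"dx":0,"dy":0.05,"dz":0,"ax":0,"ay":0,"az":0,"grip":0.55},{"dx":0,"dy":0.09,"dz":0,"ax":0,"ay":0,"az":0,"grip":0.55},{"dx":0,"dy":0.13,"dz":0,"ax":0,"ay":0,"az":0,"grip":0.55},{"dx":0,"dy":0.17,"dz":0,"ax":0,"ay":0,"az":0,"grip":0.55}]'
python3 -m jog '[{"dx":0,"dy":0.04,"dz":0,"ax":0,"ay":0,"az":0,"grip":0.55},{"dx":0,"dy":0.08,"dz":0,"ax":0,"ay":0,"az":0,"grip":0.55},{"dx":0,"dy":0.12,"dz":0,"ax":0,"ay":0,"az":0,"grip":0.55},{"dx":0,"dy":0.16,"dz":0,"ax":0,"ay":0,"az":0,"grip":0.55},{"dx":0,"dy":0.2,"dz":0,"ax":0,"ay":0,"az":0,"grip":0.55}]'
python3 -m jog '[{"dx":0,"dy":0.03,"dz":0,"ax":0,"ay":0,"az":0,"grip":0.55},{"dx":0,"dy":0.05,"dz":0,"ax":0,"ay":0,"az":0,"grip":0.55},{"dx":0,"dy":0.06,"dz":0,"ax":0,"ay":0,"az":0,"grip":0.55},{"dx":0,"dy":0.06,"dz":0,"ax":0,"ay":0,"az":0,"grip":0.55},{"dx":0,"dy":0.06,"dz":0,"ax":0,"ay":0,"az":0,"grip":0.55}]'
python3 d.py -0.1 -0.033 0.002
```

```text
clock: 9.43
position: [0.5205, 0.092, 0.0016]
ee_rot: [0.0, 0.999, 0.045, 0.0]
contact_force: [0.4, 0.1, -0.2]
width: 0.0663
gripper_force: 0.2
clock: 9.85
position: [0.525, 0.0423, 0.0015]
ee_rot: [0.0, 0.999, 0.045, -0.0]
contact_force: [0.0, 0.3, -0.3]
width: 0.0662
gripper_force: 0.1
clock: 10.27
position: [0.5262, 0.0286, 0.0015]
ee_rot: [-0.0, 0.999, 0.045, -0.0]
contact_force: [-0.3, 0.4, 0.3]
width: 0.0663
gripper_force: 0.0
t 10.2667 rack pose [-0.1003 -0.0335  0.0015] F [-0.3  0.4  0.3] w 0.0663 q6 1.4
turn shares [-0.  0.  0.]
[-0.1, -0.033, 0.002] shift shares [ 0.001 -0.002 -0.002]
```

```bash
python3 -m jog '[{"dx":0,"dy":0,"dz":0,"ax":0,"ay":0,"az":0,"grip":1},{"dx":0,"dy":0,"dz":0,"ax":0,"ay":0,"az":0,"grip":1},{"dx":0,"dy":0,"dz":-0.12,"ax":0,"ay":0,"az":0,"grip":1},{"dx":0,"dy":0,"dz":-0.28,"ax":0,"ay":0,"az":0,"grip":1},{"dx":0,"dy":0,"dz":-0.4,"ax":0,"ay":0,"az":0,"grip":1}]'
python3 -m jog '[{"dx":-0.1,"dy":0,"dz":0,"ax":0,"ay":0,"az":0,"grip":-0.53},{"dx":-0.2,"dy":0,"dz":0,"ax":0,"ay":0,"az":0,"grip":-0.53},{"dx":-0.2,"dy":0,"dz":0,"ax":0,"ay":0,"az":0,"grip":-0.53},{"dx":-0.2,"dy":0,"dz":0,"ax":0,"ay":0,"az":0,"grip":-0.53},{"dx":-0.2,"dy":0,"dz":0,"ax":0,"ay":0,"az":0,"grip":-0.53}]'
python3 look.py s4 -0.1 -0.036; python3 d.py -0.15 -0.036 0.005
```

```text
clock: 10.68
position: [0.5263, 0.029, 0.1032]
ee_rot: [0.0, 0.999, 0.045, 0.0]
contact_force: [1.1, -0.6, 0.6]
width: 0.0854
gripper_force: 0.0
clock: 11.1
position: [0.4771, 0.0243, 0.1018]
ee_rot: [0.0, 0.999, 0.045, 0.001]
contact_force: [-0.2, -0.5, 0.3]
width: 0.0256
gripper_force: 0.0
expected px [266 239] ellipse [266.4 238.3] [15.9 20. ]
dish rack (z .016/.011) [-0.1009 -0.0354  0.016 ] [-0.1021 -0.0316  0.011 ]
t 11.15 rack pose [-0.1492 -0.0335  0.1017] F [ 0.5 -0.4  0.2] w 0.0204 q6 1.39
turn shares [ 0.    -0.001  0.001]
[-0.15, -0.036, 0.005] shift shares [-0.004  0.01   0.387]
```

View pics/s4.png

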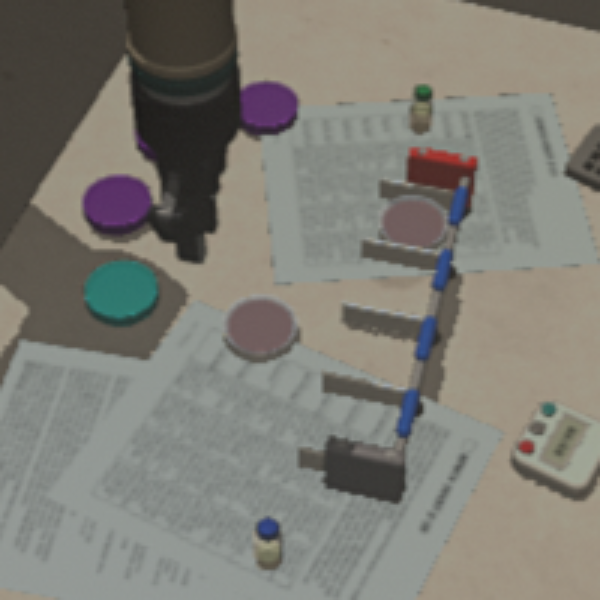

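The dish is at zoomed (260,325), about rack (-0.101,-0.034), in line with gap_c (divider fronts at (345,312) and (325,382)). Nothing else was disturbed. Descending behind it.

```bash
python3 -m jog '[{"dx":-0.01,"dy":0.008,"dz":0.15,"ax":0,"ay":0,"az":0,"grip":-0.53},{"dx":-0.01,"dy":0.008,"dz":0.28,"ax":0,"ay":0,"az":0,"grip":-0.53},{"dx":-0.01,"dy":0.008,"dz":0.36,"ax":0,"ay":0,"az":0,"grip":-0.53},{"dx":-0.01,"dy":0.008,"dz":0.385,"ax":0,"ay":0,"az":0,"grip":-0.53},{"dx":-0.01,"dy":0.008,"dz":0.385,"ax":0,"ay":0,"az":0,"grip":-0.53}]'
python3 d.py -0.06 -0.036 0.005
```

```text
clock: 11.57
position: [0.4737, 0.022, 0.0036]
ee_rot: [-0.0, 0.999, 0.045, -0.002]
contact_force: [0.2, 0.0, -0.1]
width: 0.0201
gripper_force: 0.0
t 11.5667 rack pose [-0.1532 -0.0354  0.0036] F [ 0.2  0.  -0.1] w 0.0201 q6 1.38
turn shares [-0.     0.002  0.001]
[-0.06, -0.036, 0.005] shift shares [ 0.373  0.003 -0.007]
```

```bash
python3 -m jog '[{"dx":0.03,"dy":0,"dz":-0.004,"ax":0,"ay":0,"az":0,"grip":-0.53},{"dx":0.06,"dy":0,"dz":-0.004,"ax":0,"ay":0,"az":0,"grip":-0.53},{"dx":0.09,"dy":0,"dz":-0.004,"ax":0,"ay":0,"az":0,"grip":-0.53},{"dx":0.12,"dy":0,"dz":-0.004,"ax":0,"ay":0,"az":0,"grip":-0.53},{"dx":0.15,"dy":0,"dz":-0.004,"ax":0,"ay":0,"az":0,"grip":-0.53}]'
python3 -m jog '[{"dx":0.03,"dy":0,"dz":0,"ax":0,"ay":0,"az":0,"grip":-0.53},{"dx":0.06,"dy":0,"dz":0,"ax":0,"ay":0,"az":0,"grip":-0.53},{"dx":0.09,"dy":0,"dz":0,"ax":0,"ay":0,"az":0,"grip":-0.53},{"dx":0.12,"dy":0,"dz":0,"ax":0,"ay":0,"az":0,"grip":-0.53},{"dx":0.15,"dy":0,"dz":0,"ax":0,"ay":0,"az":0,"grip":-0.53}]'
python3 d.py -0.06 -0.036 0.005 -0.04 -0.036 0.005; python3 look.py s5 -0.034 -0.036
```

```text
clock: 11.98
position: [0.5134, 0.0253, 0.0073]
ee_rot: [0.0, 0.999, 0.045, 0.001]
contact_force: [-1.3, 0.1, 0.1]
width: 0.0202
gripper_force: 0.2
clock: 12.4
position: [0.5495, 0.0287, 0.0062]
ee_rot: [0.0, 0.999, 0.045, -0.0]
contact_force: [0.6, -0.4, 1.3]
width: 0.0198
gripper_force: 0.2
t 12.4 rack pose [-0.077  -0.0355  0.0062] F [ 0.6 -0.4  1.3] w 0.0198 q6 1.41
turn shares [0.    0.    0.001]
[-0.06, -0.036, 0.005] shift shares [0.068 0.002 0.005]
[-0.04, -0.036, 0.005] shift shares [0.148 0.002 0.005]
expected px [293 244] ellipse [291.7 244.9] [17.4 20.2]
dish rack (z .016/.011) [-0.0373 -0.0398  0.016 ] [-0.038 -0.036  0.011]
```

```bash
python3 -m jog '[{"dx":0.03,"dy":0,"dz":0.004,"ax":0,"ay":0,"az":0,"grip":-0.53},{"dx":0.06,"dy":0,"dz":0.004,"ax":0,"ay":0,"az":0,"grip":-0.53},{"dx":0.09,"dy":0,"dz":0.004,"ax":0,"ay":0,"az":0,"grip":-0.53},{"dx":0.11,"dy":0,"dz":0.004,"ax":0,"ay":0,"az":0,"grip":-0.53},{"dx":0.12,"dy":0,"dz":0.004,"ax":0,"ay":0,"az":0,"grip":-0.53}]'
python3 -m jog '[{"dx":0.01,"dy":0,"dz":0,"ax":0,"ay":0,"az":0,"grip":-0.53},{"dx":0.016,"dy":0,"dz":0,"ax":0,"ay":0,"az":0,"grip":-0.53},{"dx":0.02,"dy":0,"dz":0,"ax":0,"ay":0,"az":0,"grip":-0.53},{"dx":0.02,"dy":0,"dz":0,"ax":0,"ay":0,"az":0,"grip":-0.53}]'
python3 d.py -0.04 -0.036 0.005; python3 look.py s6 0 -0.036
```

```text
clock: 12.87
position: [0.58, 0.0313, 0.0053]
ee_rot: [0.0, 0.999, 0.045, 0.001]
contact_force: [0.9, 0.0, -0.2]
width: 0.0201
gripper_force: 0.1
clock: 13.2
position: [0.5837, 0.0318, 0.0053]
ee_rot: [0.0, 0.999, 0.045, 0.0]
contact_force: [-0.3, -0.6, -1.0]
width: 0.0198
gripper_force: 0.0
t 13.2 rack pose [-0.0427 -0.0355  0.0053] F [-0.3 -0.6 -1. ] w 0.0198 q6 1.42
turn shares [ 0.    -0.     0.001]
[-0.04, -0.036, 0.005] shift shares [0.011 0.002 0.001]
expected px [307 247] ellipse [305.8 247.5] [17.2 20.5]
dish rack (z .016/.011) [-0.003  -0.0394  0.016 ] [-0.0035 -0.0356  0.011 ]
```

Not yet in contact with the stop; small steps until the force rises.

```bash
python3 -m jog '[{"dx":0.006,"dy":0,"dz":0,"ax":0,"ay":0,"az":0,"grip":-0.53},{"dx":0.012,"dy":0,"dz":0,"ax":0,"ay":0,"az":0,"grip":-0.53},{"dx":0.012,"dy":0,"dz":0,"ax":0,"ay":0,"az":0,"grip":-0.53},{"dx":0.012,"dy":0,"dz":0,"ax":0,"ay":0,"az":0,"grip":-0.53}]'
python3 -m jog '[{"dx":0.004,"dy":0,"dz":0,"ax":0,"ay":0,"az":0,"grip":-0.53},{"dx":0.006,"dy":0,"dz":0,"ax":0,"ay":0,"az":0,"grip":-0.53},{"dx":0.006,"dy":0,"dz":0,"ax":0,"ay":0,"az":0,"grip":-0.53},{"dx":0.006,"dy":0,"dz":0,"ax":0,"ay":0,"az":0,"grip":-0.53}]'
python3 d.py -0.04 -0.036 0.005
```

```text
clock: 13.58
position: [0.5869, 0.032, 0.0053]
ee_rot: [0.0, 0.999, 0.045, 0.0]
contact_force: [0.5, -0.1, -0.5]
width: 0.0198
gripper_force: 0.0
clock: 13.92
position: [0.5882, 0.0321, 0.0053]
ee_rot: [0.0, 0.999, 0.045, 0.0]
contact_force: [0.7, -0.6, -0.3]
width: 0.0202
gripper_force: 0.1
t 13.9167 rack pose [-0.0382 -0.0355  0.0053] F [ 0.7 -0.6 -0.3] w 0.0202 q6 1.42
turn shares [ 0.    -0.     0.001]
[-0.04, -0.036, 0.005] shift shares [-0.007  0.002  0.001]
```

```bash
python3 -m jog '[{"dx":0.004,"dy":0,"dz":0,"ax":0,"ay":0,"az":0,"grip":-0.53},{"dx":0.006,"dy":0,"dz":0,"ax":0,"ay":0,"az":0,"grip":-0.53},{"dx":0.006,"dy":0,"dz":0,"ax":0,"ay":0,"az":0,"grip":-0.53}]'
python3 -m jog '[{"dx":0.004,"dy":0,"dz":0,"ax":0,"ay":0,"az":0,"grip":-0.53},{"dx":0.004,"dy":0,"dz":0,"ax":0,"ay":0,"az":0,"grip":-0.53},{"dx":0.004,"dy":0,"dz":0,"ax":0,"ay":0,"az":0,"grip":-0.53}]'
python3 d.py -0.04 -0.036 0.005; python3 look.py s7 0 -0.036
```

```text
clock: 14.17
position: [0.5888, 0.0323, 0.0052]
ee_rot: [0.0, 0.999, 0.045, -0.001]
contact_force: [-2.6, -0.6, 1.3]
width: 0.0199
gripper_force: 1.2
clock: 14.42
position: [0.5891, 0.0324, 0.005]
ee_rot: [-0.0, 0.999, 0.045, -0.002]
contact_force: [-5.0, -1.5, 2.2]
width: 0.02
gripper_force: 2.5
t 14.4167 rack pose [-0.0373 -0.0353  0.005 ] F [-5.  -1.5  2.2] w 0.02 q6 1.42
turn shares [-0.     0.002  0.001]
[-0.04, -0.036, 0.005] shift shares [-0.011  0.003  0.   ]
expected px [307 247] ellipse [307.8 248. ] [17.8 20.5]
dish rack (z .016/.011) [ 0.002  -0.0394  0.016 ] [ 0.0014 -0.0357  0.011 ]
```

The force rises to 5 N with no further motion, so the dish is home. Backing off straight, then lifting and checking.

```bash
python3 -m jog '[{"dx":-0.01,"dy":0,"dz":0,"ax":0,"ay":0,"az":0,"grip":-0.53},{"dx":-0.06,"dy":0,"dz":0,"ax":0,"ay":0,"az":0,"grip":-0.53},{"dx":-0.16,"dy":0,"dz":0,"ax":0,"ay":0,"az":0,"grip":-0.53},{"dx":-0.2,"dy":0,"dz":-0.1,"ax":0,"ay":0,"az":0,"grip":-0.53},{"dx":-0.2,"dy":0,"dz":-0.25,"ax":0,"ay":0,"az":0,"grip":-0.53}]'
python3 -m jog '[{"dx":-0.4,"dy":0,"dz":-0.3,"ax":0,"ay":0,"az":0,"grip":-0.53},{"dx":-0.4,"dy":0,"dz":-0.3,"ax":0,"ay":0,"az":0,"grip":-0.53},{"dx":-0.4,"dy":0,"dz":-0.3,"ax":0,"ay":0,"az":0,"grip":-0.53},{"dx":-0.4,"dy":0,"dz":-0.3,"ax":0,"ay":0,"az":0,"grip":-0.53},{"dx":-0.4,"dy":0,"dz":-0.3,"ax":0,"ay":0,"az":0,"grip":-0.53}]'
python3 look.py s8 0 -0.036; python3 d.py
python3 - <<'E'
from rig import manip
from m import *; from d import inrack
d=manip.get_image("top")
try:
    e=pc(d,(268,160,298,190)); print("top dish",inrack(onplane(d,*e[0],.011)),np.round(e[1],1))
    e=pc(d,(210,168,238,198)); print("stored",inrack(onplane(d,*e[0],.011)))
except Exception as x: print(x)
e=pc(T,(210,168,238,198)); print("stored before",inrack(onplane(T,*e[0],.011)))
E
```

```text
clock: 14.88
position: [0.5359, 0.0282, 0.065]
ee_rot: [-0.001, 0.999, 0.045, -0.005]
contact_force: [1.3, 0.8, -0.9]
width: 0.0199
gripper_force: 0.0
clock: 15.3
position: [0.4425, 0.0187, 0.145]
ee_rot: [0.001, 0.999, 0.045, 0.004]
contact_force: [-0.4, 0.5, 0.2]
width: 0.02
gripper_force: 0.0
expected px [307 247] ellipse [307.7 247.8] [17.1 20.5]
dish rack (z .016/.011) [ 0.0016 -0.0391  0.016 ] [ 0.001  -0.0353  0.011 ]
t 15.35 rack pose [-0.1839 -0.0359  0.144 ] F [ 1.2 -0.9 -0.2] w 0.0202 q6 1.37
turn shares [ 0.001 -0.004  0.   ]
top dish [-0.0004 -0.0365  0.011 ] [20.8 22.6]
stored [-0.0035  0.1087  0.011 ]
stored before [-0.0035  0.1088  0.011 ]
```

View pics/s8.png

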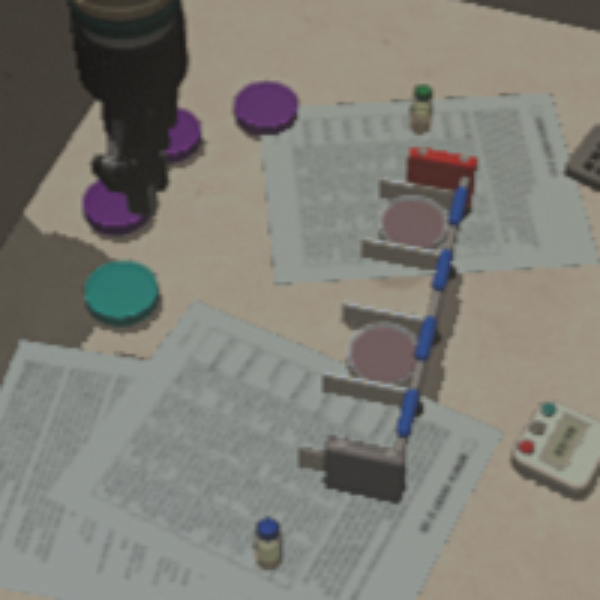

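The dish at zoomed (383,355) lies flat in gap_c against the stop. The stored dish and both vials are unmoved, and the robot is clear of everything.

```bash
python3 -c "
from rig import manip
print(manip.sign_off())"
```

```text
the job is handed in; nothing more can be done
None
```

I pressed keys a, b and c in order from the red end and left the fourth alone, then pushed the pink dish flat into the third gap (gap_c) against the back stop; the stored dish and both vials are unmoved, and the job was handed in at about 15 s on the clock.

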